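# Set the speed and hold the tilt lock of a vial rotator open

## Task

Get the vial rotator ready for its next load: first turn the speed knob on its console until the pointer is on the one long mark, in the middle of the scale. Then take the tilt-lock plunger at the side of the rotator by its pull knob, pull it fully back against its spring so that the pin is clear of its seat hole, and keep it back while the head swings down under its own weight until the vial disc lies level, facing up; do not push the head. Finish while still holding the plunger fully back, as I set the new tilt by hand before it may drop in again, and leave the vials and the bottle that stand near alone.

Things in the scene. Friction and masses are not known exactly. Their poses are not given: they have to be found in the camera images.
- rotator_origin (a point): the vial rotator, fixed: white base, two upright aluminium cheek plates, a tilting head between them. This point is on the worktop midway between the cheeks, below the tilt axis; its axes are the rotator's: x to its back, y to its left, z up. Base x -211 to 95, y -85 to 85 mm, top z 38 mm; console at its front, x -211 to -127 mm, top z 58 mm
- tilt_axis (a point): point on the head's tilt axis midway between the cheeks, 135 mm above the worktop; axes are the rotator's, the tilt axis is y. Cheeks: outer faces 72 mm either side, x -39 to 39 mm, rounded tops 72 mm above this point. At its start the head reaches forward of this point to x -105 mm (over the gap behind the console) and up to 105 mm above it
- speed_knob (a joint): angle of the speed knob on the console, rad: 0 when the white pointer is on the one long mark in the middle of the scale (pointing along the rotator's +x), growing clockwise seen from above, stops at -2.356 and 2.356; eleven marks 0.47 rad apart. Light friction (0.03 N m), stays where it is left. It starts 0.6 to 1.4 rad clockwise of the long mark
- knob_grip (a point): centre of the speed knob on its upright axis: black round fluted knob, 35 mm diameter (39 mm in its lowest 4 mm), 22 mm tall; this point is half-way up, 70.5 mm above the worktop and 12.5 mm above the console; 172 mm in front of the tilt axis. The point turns with the knob, its x axis is the pointer
- lock_plunger (a joint): how far the tilt-lock plunger is pulled out, m: 0 = pin fully in its seat hole, 0.015 = fully back at its stop; the pin is clear of the hole from 0.009. Spring force 5 N when in, 11 N when fully back; let go, it snaps into whichever hole of the index quadrant is before it (one every 20 degrees of tilt)
- pull_grip (a point): middle of the grip of the plunger's black pull knob, on the plunger's axis, 190 mm above the worktop, at the rotator's right, 113 mm from its middle. Axes as the rotator's; the plunger is pulled level along -y. Grip: round, 22 mm diameter, from 16 mm inward to 15 mm outward of this point; then a flange 32 mm diameter, 7 mm thick. The fixed barrel (19 mm) ends 17 mm inward, the cheek 41 mm
- pull_knob: the same pull knob as a body; its origin is the point pull_grip
- tilt (a joint): tilt of the head, rad: 0 = at its start, leaning 60 degrees with the vial disc facing forward to the console; 1.047 = at its stop, disc level and facing up. While the pin is in its hole the head cannot turn (it has about 0.02 rad of play); once the pin is out it sinks damped under its own weight, in 2 to 6 s
- head: tilting head: white drive housing 60 mm in diameter, heavy gearbox on it, and a white vial disc 104 mm in diameter with six vial cups 28 mm wide and 15 mm high. Origin on the tilt axis midway between the cheeks; z is the disc's upward normal
- disc_centre (a point): centre of the upper face of the vial disc, 72 mm from the tilt axis; z is its normal
- vial_0: black-capped vial with pale brown contents, 23 mm diameter, 44 mm tall, standing loose on the worktop to the right of the rotator; origin at the centre of its underside; not to be moved
- vial_1: white-capped vial, 23 mm diameter, 44 mm tall, standing loose on the worktop to the right of the rotator; origin at the centre of its underside; not to be moved
- vial_2: black-capped vial with pale green contents, 23 mm diameter, 44 mm tall, standing loose on the worktop to the right of the rotator; origin at the centre of its underside; not to be moved
- bottle_100a: small glass bottle with blue cap, 56 mm diameter, 105 mm tall, standing loose to the left of the rotator; origin at the centre of its underside; not to be moved

How it is judged:
On the way, in this order (a step that is already met when the one before it is completed fails the run):
1. the speed knob points to the long middle mark (within 0.15 rad), the plunger still in (value of joint speed_knob between -0.15 and 0.15 rad and value of joint lock_plunger below 0.004 m and value of joint tilt below 0.05 rad), for 0.2 s.
2. the fingers hold the plunger fully back (value of joint speed_knob between -0.15 and 0.15 rad and value of joint lock_plunger above 0.012 m and contact force between the fingers and pull_knob above 3 N), for 0.1 s.
At the end, for the whole second after the job is handed in: the knob's pointer is within 0.15 rad of the long mark; the fingers hold the plunger (more than 3 N on the pull knob) at least 12 mm out of its 15 mm travel; the head has come to rest with the disc level within 0.06 rad (all of step 2 and value of joint lock_plunger below 0.0165 m and value of joint tilt above 0.99 rad and velocity of joint tilt below 0.05 rad/s and angle between disc_centre's own z axis and vertical below 0.07 rad); the arm keeps its last pose, push and grip.
It fails at once if the robot pushes the head (more than 2 N) (contact force between any of the arm, the fingers and head above 2 N).
It fails at once if a vial or the bottle is moved by more than 20 mm (distance of any of vial_0, vial_1, vial_2, bottle_100a from where it was at the start of the episode above 0.02 m).
It also fails if it takes over 51 s, if anything falls off the work surface, if the arm or the gripper's body presses on something with over 40 N, if the wrist force passes 120 N, or if a joint passes its speed limit or range.

## Robot

A 6-joint arm with a two-finger parallel gripper is mounted at the origin on a cart in front of the work surface, level with it; the furniture and walls round the work are solid. World frame = base frame: x ahead of the robot, y to its left, z up, the work surface at z = 0. Lengths are in m, angles in rad, forces in N, time in s.
With the tool pointing down it reaches from about 0.375 to 0.925 m from the base axis. Payload 5.7 kg.
Tool frame: the origin (TCP) lies where the fingers leave the gripper's body, on its centre line; the fingertips stand 80 mm ahead of it and the grasp point (between the pads) lies 61 mm ahead of it; z points along the fingers, y is the line along which they close (so a half turn about z gives the same grasp; the last joint's range is limited). The gripper opens to 88 mm and grips with 3 to 60 N. Pads are 20 mm wide; open, the fingers measure 115 mm over their backs; the gripper's body (75 mm by 178 mm) begins 61 mm behind the grasp point.
Start: joints at [-1.269, 0.359, 1.51, -0, 1.272, -0.115], TCP at [0.243, -0.549, 0.303] pointing down, gripper open.
Joint ranges: [-2.97, 2.97], [-1.01, 2.36], [0.21, 2.38], [-0.96, 4.11], [0.2, 2.71], [-2.98, 2.98]. Speed limits (rad/s): [2.39, 2.39, 3.14, 3.14, 3.14, 3.14].

## Interface

Orientations are given as a unit quaternion [w, x, y, z].
In Python, from bench import manip gives the robot as it stands. The module is installed in compiled form; this text tells all that it offers.
- The arm moves only by the tool arm_command, never from a script. Its argument "plan" is a list of rows, each a list of 2 entries, a list of its own where there are three numbers: the shift along the tool's x, y, z in mm, then the turn about the tool's z in degrees. In form: [[[x, y, z], roll], ...]. A call has 1 to 20 rows; each row shifts and turns the commanded pose from where the row before left it, along the tool's axes as they then stand; what a row does not reach is not made up. A row lasts 1/12 s, in which the tool goes at most 41.7 mm and 7.16 degrees, less where a joint would pass 70% of its speed; a pose out of reach is approached as far as the arm can. A call is refused whole if a number of a shift passes 41.7 or a number of a turn 7.16, either way. A call with a gripper value outside its range is refused whole. "gripper" is the closure, from 0 (fully open) to 1 (shut), set as the call begins (left out, the last holds). The fingers move at their own pace and stop on an object; the grip force is fixed at half the most. Time passes only in rows, so rows that do not move let the fingers close. It gives the time, the measured TCP pose, the force, the opening and the grip force at its end, in the units of the state.
- manip.state(): the state, without advancing time (a new reading comes with each control period).
- manip.read_camera(name): name is "scene" or "side" or "wrist"; returns (picture, depth): 384x512x3 uint8, red, green, blue; 384x512 float32, m along the optical axis (not along the pixel's ray), 0 where there is no reading.
- manip.camera_model(name): a dict with "K" (3x3 intrinsics, pixels), "k1" (the pictures are not rectified: a ray, as slopes to the right and down, at radius r is drawn at 1 + k1 r^2 times it, then the intrinsics apply), "rvec" (rotation vector, rad) and "tvec" (3), from world to camera coordinates, as OpenCV has them; the wrist camera has in their place "tool_from_camera" (4x4, takes a point from camera to tool coordinates, whose origin is the TCP and whose axes are the flange's). Camera axes: x right, y down, z forward; pixel columns grow to the right and rows downward; lengths in m; the calibration is good to about 2 mm. A picture is of the moment at which its call begins: read the wrist's pose just before it. camera_model takes no time and is no camera call.
- manip.job_done(): hands the job in; it is judged then, once.
The state is a dict: "time_s": time; "joint_positions": joint angles; "qvel": joint speeds; "tau": joint torques, N m; "eef_pos": TCP position; "ee_rot": TCP orientation; "contact_force": force on the tool from outside, world axes, zero at the start; "ft_torque": the same for the moment, N m; "finger_gap": finger opening in m; "gripper_force": force on a finger pad.
Only numpy, scipy, OpenCV 4.12 (cv2) and the standard library are available. Lean on these libraries where they do the work, as an engineer would, in place of code of your own. Each camera call takes 0.05 s, during which the arm holds its last target. There are 200 camera calls.

## Working session

There is one attempt and no reset: what is moved stays moved. The work goes in short steps, Python scripts to look and compute and a tool call to move; the robot and the scene stay as the last step left them, time stands still between calls to the robot, and variables do not carry over. Pictures are saved under pics/ and viewed, at most 10 in all, crops included, and the job is handed in when it is done.

Besides the shell and the picture viewer there is one more tool, called after "Request:" by a JSON object that holds its "op" and its "data", one argument or row to a line. arm_command: Moves the arm, as the interface text tells. Its arguments: {"type":"object","properties":{"plan":{"type":"array","items":{"type":"array"}},"gripper":{"type":"number"}},"required":["plan"]}

```bash
mkdir -p pics && cat > h.py <<'E'
import numpy as np, cv2, json
from bench import manip
from scipy.spatial.transform import Rotation as R
def snap(n,tag):
    s=manip.state(); p,d=manip.read_camera(n)
    np.savez(f'{tag}.npz',p=p,d=d,pos=s['eef_pos'],q=s['ee_rot'])
    cv2.imwrite(f'pics/{tag}.png',p[:,:,::-1]); return p,d
def rot(q): return R.from_quat([q[1],q[2],q[3],q[0]]).as_matrix()
def c2w(n,f=None):
    m=manip.camera_model(n)
    if 'rvec' in m:
        A=cv2.Rodrigues(np.array(m['rvec'],float))[0]; return m,A.T,-A.T@np.array(m['tvec']).ravel()
    T=np.array(m['tool_from_camera']); Q=rot(f['q']); return m,Q@T[:3,:3],Q@T[:3,3]+f['pos']
def rays(m,uv):
    K=np.array(m['K']); k1=m['k1']
    return cv2.undistortPoints(np.array(uv,float).reshape(-1,1,2),K,np.array([k1,0,0,0.])).reshape(-1,2)
def ray(n,f,uv):
    m,A,c=c2w(n,f); r=rays(m,uv); return c,np.c_[r,np.ones(len(r))]@A.T
def pts(n,f):
    v,u=np.mgrid[:384,:512]; c,d=ray(n,f,np.c_[u.ravel(),v.ravel()])
    return (c+d*f['d'].reshape(-1,1)).reshape(384,512,3)
E
python3 - <<'E'
from h import *
for n in ['scene','side','wrist']:
    snap(n,n+'0'); f=np.load(n+'0.npz'); print(n,c2w(n,f)[1:],manip.camera_model(n)['K'][0])
a=[cv2.imread(f'pics/{n}0.png') for n in ['scene','side']]
s=manip.state(); print(s['time_s'],s['ee_rot'],s['eef_pos'])
E
```

```text
scene (array([[ 7.96847284e-01, -4.51338017e-01,  4.01657068e-01],
       [-6.04180688e-01, -5.94911953e-01,  5.30137213e-01],
       [-3.20488260e-04, -6.65111842e-01, -7.46743688e-01]]), array([-0.06582861, -0.75661725,  1.30809434])) [480.042003     0.         258.61441011]
side (array([[ 0.93297433, -0.14567625,  0.32914638],
       [-0.35943632, -0.42556163,  0.83048349],
       [ 0.01909035, -0.89312694, -0.44939941]]), array([ 0.21251093, -0.84332471,  0.66243264])) [402.12132516   0.         255.67265592]
wrist (array([[ 4.04691532e-01, -8.84326205e-01, -2.32791595e-01],
       [-9.14453061e-01, -3.91526439e-01, -1.02384799e-01],
       [-6.02503624e-04,  2.54311248e-01, -9.67122239e-01]]), array([ 0.30758149, -0.51963547,  0.38363735])) [332.54936931   0.         254.7995224 ]
0.15 [-7.13725586e-04  9.78361665e-01  2.06900793e-01 -7.46024751e-05] [ 0.24277831 -0.54823184  0.30200664]
```

View pics/scene0.png

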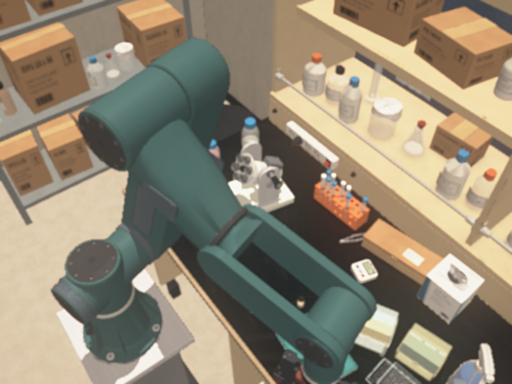

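View pics/side0.png

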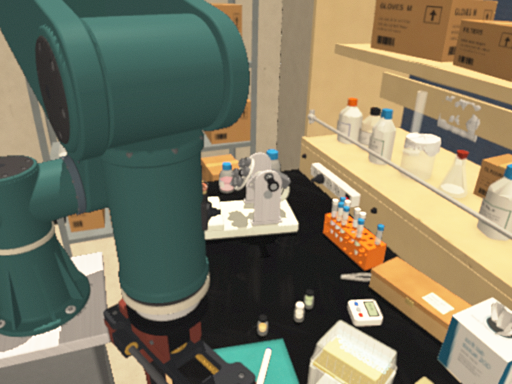

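The scene view shows the rotator near (262,180), partly behind the arm. The side view shows the cheek and pull knob at about (272,182), the base edge at (298,230), vials at (263,325), (299,312) and (309,299), and the console hidden by the arm. Next I get coarse positions from depth.

```bash
python3 - <<'E'
from h import *
np.set_printoptions(precision=3,suppress=True)
f=np.load('side0.npz');P=pts('side',f)
for u,v in [(272,182),(271,185),(262,215),(298,230),(294,203),(210,237),(263,325),(299,312),(309,299),(228,180)]: print('side',u,v,P[v,u])
for n in ['side','scene']:
    f=np.load(n+'0.npz');P=pts(n,f); I=f['p'].astype(int)
    m=(abs(P[...,2]-.038)<.006)&(I.min(2)>150)&(P[...,0]>.2)&(P[...,0]<1)&(f['d']>0)
    m[:120]=0; m[260:]=0
    q=P[m][:,:2]; print(n,len(q),q.min(0),q.max(0))
    r=cv2.minAreaRect(q.astype(np.float32)); print(r,cv2.boxPoints(r))
    im=f['p'][:,:,::-1].copy(); 
    c=(im[130:250,180:330] if n=='side' else im[110:220,200:310])
    cv2.imwrite(f'pics/c_{n}.png',cv2.resize(c,None,fx=5 if n=='side' else 5,fy=5 if n=='side' else 5,interpolation=cv2.INTER_CUBIC))
E
```

```text
side 272 182 [0.604 0.028 0.203]
side 271 185 [0.602 0.03  0.194]
side 262 215 [0.605 0.091 0.067]
side 298 230 [0.717 0.072 0.003]
side 294 203 [0.78  0.23  0.004]
side 210 237 [0.45  0.106 0.015]
side 263 325 [ 0.461 -0.276  0.031]
side 299 312 [ 0.55  -0.265  0.029]
side 309 299 [ 0.59  -0.237  0.03 ]
side 228 180 [0.591 0.379 0.053]
side 1308 [ 0.436 -0.1  ] [0.925 0.401]
((0.7008456587791443, 0.1439700871706009), (0.32560744881629944, 0.4808565676212311), 60.976287841796875) [[ 0.412  0.118]
 [ 0.832 -0.115]
 [ 0.99   0.17 ]
 [ 0.57   0.403]]
scene 677 [ 0.541 -0.437] [0.924 0.382]
((0.7139895558357239, -0.04873919486999512), (0.2654207646846771, 0.8409266471862793), 10.970726013183594) [[ 0.504  0.339]
 [ 0.664 -0.487]
 [ 0.924 -0.436]
 [ 0.764  0.389]]
```

View pics/c_side.png

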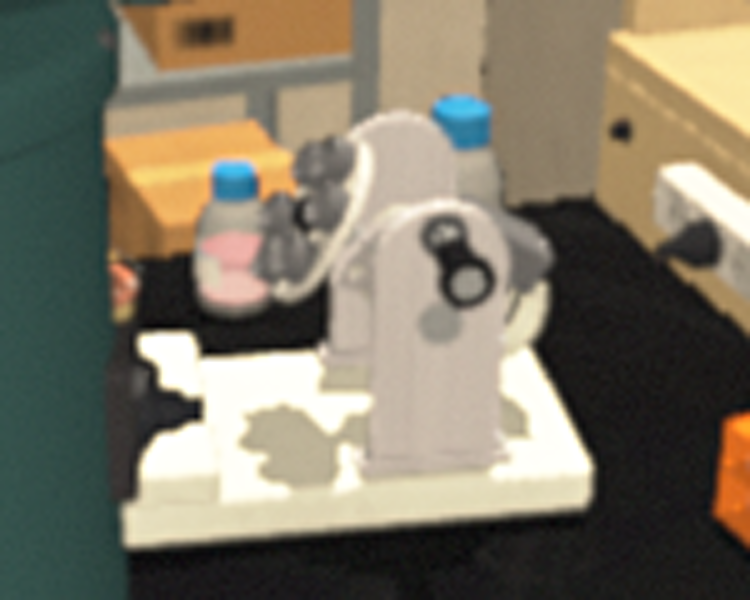

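The crop shows the base's right top edge from about side (206,232) to (298,224), its back corner at (288,200), and the pull-knob flange face centred at (273.6,186.6). The speed knob isn't visible yet.

```bash
python3 - <<'E'
from h import *
np.set_printoptions(precision=3,suppress=True)
f=np.load('side0.npz');P=pts('side',f)
uv=[(206,232),(240,229.3),(298.4,224.4),(288,200),(273.6,186.6)]
c,d=ray('side',f,uv)
for i,z in enumerate([.038]*4+[.19]): print(uv[i],c+d[i]*(z-c[2])/d[i,2])
A=rot(f['q']); print('tool axes in world (cols)\n',A)
m,Rc,cc=c2w('wrist',np.load('wrist0.npz'));
print('cam in tool',manip.camera_model('wrist')['tool_from_camera'])
E
```

```text
(206, 232) [0.438 0.101 0.038]
(240, 229.3) [0.534 0.083 0.038]
(298.4, 224.4) [0.705 0.051 0.038]
(288, 200) [0.741 0.199 0.038]
(273.6, 186.6) [0.608 0.026 0.19 ]
tool axes in world (cols)
 [[ 0.914  0.405 -0.001]
 [ 0.405 -0.914  0.002]
 [ 0.    -0.002 -1.   ]]
cam in tool [[-0.    -0.967 -0.254  0.071]
 [ 1.    -0.     0.001  0.   ]
 [-0.001 -0.254  0.967 -0.082]
 [ 0.     0.     0.     1.   ]]
```

Request:
{"op": "arm_command", "data": {
  "plan": [
    [[20, -21, 0], 0],
    [[20, -21, 0], 0],
    [[20, -21, 0], 0],
    [[20, -21, 0], 0],
    [[20, -21, 0], 0],
    [[20, -21, 0], 0],
    [[20, -21, 0], 0],
    [[20, -21, 0], 0],
    [[20, -21, 0], 0],
    [[20, -21, 0], 0],
    [[20, -21, 0], 0],
    [[20, -21, 0], 0],
    [[20, -21, 0], 0],
    [[20, -21, 0], 0],
    [[20, -21, 0], 0],
    [[20, -21, 0], 0],
    [[20, -21, 0], 0],
    [[20, -21, 0], 0],
    [[20, -21, 0], 0],
    [[20, -21, 0], 0]
  ],
  "gripper": 0
}}

```text
time_s: 1.82
eef_pos: [0.4387, -0.0011, 0.3026]
ee_rot: [-0.0, 0.978, 0.207, -0.0]
contact_force: [0.8, 0.7, -0.7]
finger_gap: 0.0878
gripper_force: 0.0
```

Request:
{"op": "arm_command", "data": {
  "plan": [
    [[0, 0, 0], -7],
    [[0, 0, 0], -7],
    [[0, 0, 0], -7],
    [[0, 0, 0], -7],
    [[0, 0, 0], -7],
    [[0, 0, 0], -7],
    [[0, 0, 0], -7],
    [[0, 0, 0], -7],
    [[0, 0, 0], -7],
    [[0, 0, 0], -7],
    [[0, 0, 0], -7],
    [[0, 0, 0], -7],
    [[0, 0, 0], -7],
    [[0, 0, 0], -7],
    [[0, 0, 0], -7],
    [[0, 0, 0], -7],
    [[0, 0, 0], -7],
    [[0, 0, 0], -7],
    [[0, 0, 0], -7],
    [[0, 0, 0], -7]
  ]
}}

```text
time_s: 3.48
eef_pos: [0.4384, -0.0026, 0.3025]
ee_rot: [-0.0, 0.137, 0.991, 0.0]
contact_force: [0.1, -1.2, 0.6]
finger_gap: 0.088
gripper_force: 0.0
```

```bash
python3 - <<'E'
from h import *
snap('wrist','wrist1');s=manip.state();print(s['time_s'],s['eef_pos'],s['joint_positions'],rot(s['ee_rot']).round(3))
E
```

```text
3.5333 [ 0.43839354 -0.00262407  0.30249378] [-1.63817802e-01  1.23220323e-01  1.83898417e+00  2.49286096e-05
  1.17992620e+00 -1.46671885e+00] [[-0.964  0.265 -0.001]
 [ 0.265  0.964  0.   ]
 [ 0.001 -0.    -1.   ]]
```

View pics/wrist1.png

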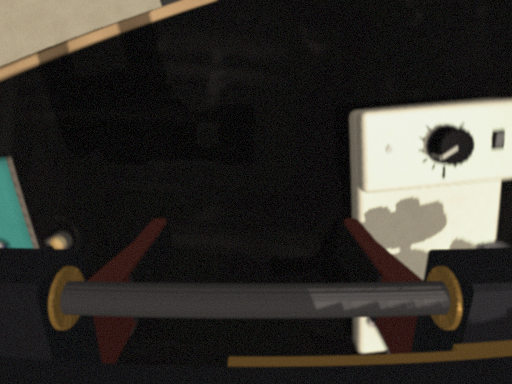

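The wrist view shows the speed knob at (450,144), its pointer towards the lower left and the long mark at about (444,172). I'll locate it, then move above it.

```bash
python3 - <<'E'
from h import *
f=np.load('wrist1.npz');c,d=ray('wrist',f,[(450,144)]);print('knob top',c+d[0]*(.0815-c[2])/d[0,2]); P=pts('wrist',f);print(P[144,450],P[120,400])
print('delta tool from guess', rot(f['q']).T@((c+d[0]*(.0815-c[2])/d[0,2])-f['pos'])*1000)
E
```

```text
knob top [0.4571433  0.18307389 0.0815    ]
[0.45756014 0.18390002 0.07999567] [0.42681789 0.14967481 0.05721443]
delta tool from guess [ 32.29033436 183.75573846 221.0203107 ]
```

Request:
{"op": "arm_command", "data": {
  "plan": [
    [[3.2, 18.4, 0], 0],
    [[3.2, 18.4, 0], 0],
    [[3.2, 18.4, 0], 0],
    [[3.2, 18.4, 0], 0],
    [[3.2, 18.4, 0], 0],
    [[3.2, 18.4, 0], 0],
    [[3.2, 18.4, 0], 0],
    [[3.2, 18.4, 0], 0],
    [[3.2, 18.4, 0], 0],
    [[3.2, 18.4, 0], 0],
    [[0, 0, 0], -5],
    [[0, 0, 0], 0],
    [[0, 0, 0], 0]
  ]
}}

```text
time_s: 4.62
eef_pos: [0.4587, 0.183, 0.3024]
ee_rot: [-0.0, 0.098, 0.995, -0.0]
contact_force: [0.2, -0.1, -0.6]
finger_gap: 0.0883
gripper_force: 0.0
```

```bash
python3 - <<'E'
from h import *
p,d=snap('wrist','wrist2');s=manip.state();print(s['time_s'],s['eef_pos'],s['joint_positions'],rot(s['ee_rot']).round(3))
f=np.load('wrist2.npz');T=np.array(manip.camera_model('wrist')['tool_from_camera'])
K=np.array(manip.camera_model('wrist')['K'])
x=T[:3,:3].T@(rot(f['q']).T@(np.array([.457,.183,.0815])-f['pos'])-T[:3,3]);u=K@x/x[2];print(u)
u0,v0=int(u[0]),int(u[1]);a,b=max(v0-55,0),max(u0-70,0);print(a,b)
cv2.imwrite('pics/w2c.png',cv2.resize(p[a:a+110,b:b+140,::-1],None,fx=5,fy=5,interpolation=cv2.INTER_CUBIC))
E
```

```text
4.6667 [0.45873329 0.18273889 0.30252183] [ 2.39162844e-01  2.06035277e-01  1.73312788e+00 -1.12091457e-04
  1.20297524e+00 -1.13389697e+00] [[-0.981  0.196 -0.001]
 [ 0.196  0.981 -0.   ]
 [ 0.    -0.    -1.   ]]
[253.86680813 175.60008542   1.        ]
120 183
```

View pics/w2c.png

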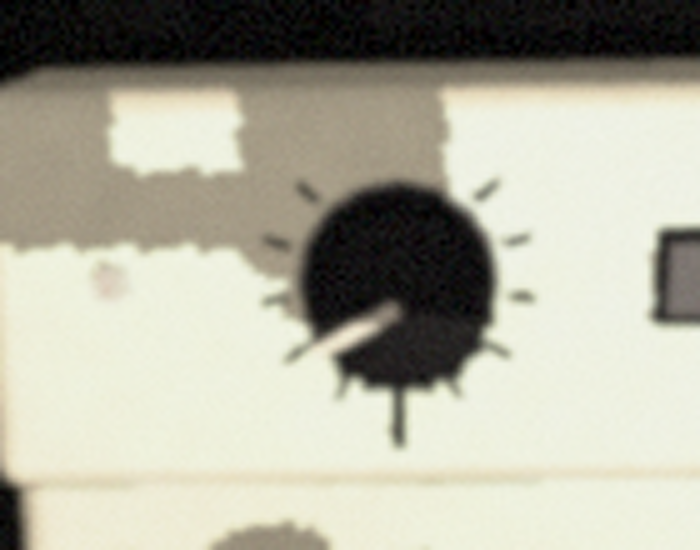

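The crop shows the knob centred near (398,290) (full image about 262.6,178). The pointer runs from (398,310) to (318,348), about 64° clockwise of the long mark at (398,415). The centre is about 8 px off the first estimate, so I'll refine with a lower view.

Request:
{"op": "arm_command", "data": {
  "plan": [
    [[0, 4, 15], 0],
    [[0, 4, 15], 0],
    [[0, 0, 15], 0],
    [[0, 0, 15], 0],
    [[0, 0, 0], 0],
    [[0, 0, 0], 0],
    [[0, 0, 0], 0],
    [[0, 0, 0], 0]
  ]
}}

```text
time_s: 5.33
eef_pos: [0.4612, 0.1908, 0.2437]
ee_rot: [0.001, 0.097, 0.995, 0.0]
contact_force: [0.1, 0.4, 0.8]
finger_gap: 0.0878
gripper_force: 0.0
```

```bash
python3 - <<'E'
from h import *
np.set_printoptions(precision=4,suppress=True)
snap('wrist','wrist3')
R_=[]
for n in ['wrist1','wrist2','wrist3']:
    f=np.load(n+'.npz'); P=pts('wrist',f); I=f['p'].max(2)
    # knob top: points near z .08
    m=(P[...,2]>.074)&(P[...,2]<.09)&(I<110)&(np.hypot(P[...,0]-.457,P[...,1]-.187)<.03)
    q=P[m]; (c,r)=cv2.minEnclosingCircle(q[:,:2].astype(np.float32)); print(n,f['pos'],m.sum(),q.mean(0),c,r)
    vv,uu=np.nonzero(m); print('px',uu.mean(),vv.mean()); R_.append(ray('wrist',f,[(uu.mean(),vv.mean())]))
for S in ([0,1],[1,2],[0,2]):
    A=0;b=0
    for i in S:
        c,d=R_[i];d=d[0]/np.linalg.norm(d[0]);M=np.eye(3)-np.outer(d,d);A=A+M;b=b+M@c
    print(S,np.linalg.solve(A,b))
# pointer: light pixels within top
f=np.load('wrist3.npz');P=pts('wrist',f);I=f['p'].min(2)
p=f['p'];cv2.imwrite('pics/w3c.png',cv2.resize(p[100:260,170:350,::-1],None,fx=3.5,fy=3.5,interpolation=cv2.INTER_CUBIC))
E
```

```text
wrist1 [ 0.4384 -0.0026  0.3025] 894 [0.4604 0.1882 0.0803] (0.4614945352077484, 0.18768319487571716) 0.018489016219973564
px 454.9026845637584 145.66778523489933
wrist2 [0.4587 0.183  0.3024] 994 [0.4617 0.1908 0.0809] (0.4633818566799164, 0.18983475863933563) 0.018515169620513916
px 262.9979879275654 178.658953722334
wrist3 [0.4612 0.1908 0.2437] 1508 [0.4617 0.1909 0.0808] (0.46324753761291504, 0.19019579887390137) 0.01847795583307743
px 254.07692307692307 194.0477453580902
[0, 1] [0.4622 0.1907 0.0758]
[1, 2] [0.4624 0.1907 0.0777]
[0, 2] [0.4622 0.1907 0.076 ]
```

View pics/w3c.png

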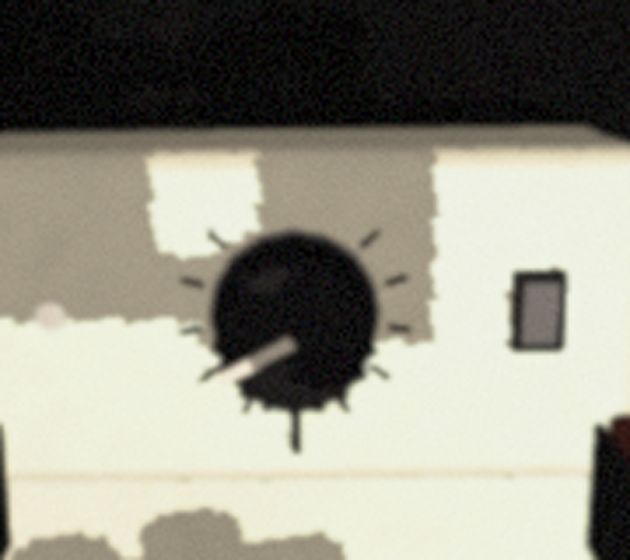

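Knob sits at (0.463, 0.190, top 0.081) from three agreeing views. Its pointer runs (293,342)→(218,378) in the crop and the long mark is straight below at (295,435). I'll work out the pointer angle in world coordinates.

```bash
cat > ptr.py <<'E'
from h import *
def pointer(tag,C,show=1):
    f=np.load(tag+'.npz');P=pts('wrist',f);v,u=np.mgrid[:384,:512]
    c,d=ray('wrist',f,np.c_[u.ravel(),v.ravel()]); W=(c+d*((.0815-c[2])/d[:,2])[:,None]).reshape(384,512,3)
    I=f['p'].min(2).astype(float); r=np.hypot(W[...,0]-C[0],W[...,1]-C[1])
    m=(r<.0165)&(I>75); q=W[m][:,:2]
    vx,vy,x0,y0=cv2.fitLine(q.astype(np.float32),cv2.DIST_HUBER,0,.001,.001).ravel()
    t=np.array([vx,vy]); 
    if t@(np.mean(q,0)-C)<0:t=-t
    off=np.cross(t,np.array(C)-[x0,y0]); far=q[np.argmax((q-C)@t)]
    print('n',m.sum(),'line yaw',np.degrees(np.arctan2(t[1],t[0])),'offset mm',off*1000,'span',((q-C)@t).min(),((q-C)@t).max(),'mean-dir yaw',np.degrees(np.arctan2(*(q.mean(0)-C)[::-1])))
    # long mark on console z=.058
    W=(c+d*((.058-c[2])/d[:,2])[:,None]).reshape(384,512,3); A=(W[...,:2]-C); a=np.degrees(np.arctan2(A[...,1],A[...,0]));r=np.hypot(A[...,0],A[...,1])
    m=(r>.0265)&(r<.034)&(abs(a+11)<14)&(I<110); print('mark n',m.sum(),'yaw',a[m].mean() if m.any() else None)
E
python3 - <<'E'
from ptr import *
for C in [(.4633,.19),(.4617,.1905)]:
  for t in ['wrist2','wrist3']: pointer(t,np.array(C))
print(manip.state()['eef_pos'])
E
```

```text
n 97 line yaw -96.27687 offset mm -5.020000454116995 span -0.015038008699597136 0.015137056364940721 mean-dir yaw -52.71486171049537
mark n 7 yaw -11.084038057476752
n 122 line yaw -66.990524 offset mm -0.5742490306298097 span -0.01069681391767798 0.016334898533481017 mean-dir yaw -57.44802915569929
mark n 12 yaw -10.75435620091441
n 72 line yaw -76.43396 offset mm -2.4250164457000944 span -0.011401932423102737 0.016219723343234297 mean-dir yaw -60.12463523022864
mark n 7 yaw -11.430244832839254
n 92 line yaw -72.266304 offset mm -1.8442692575906892 span 0.0017030762419380334 0.01625242817712522 mean-dir yaw -61.25670461291465
mark n 13 yaw -11.206451556101326
[0.46113751 0.19085985 0.24372374]
```

Request:
{"op": "arm_command", "data": {
  "plan": [
    [[-2, -0.5, 0], 0],
    [[0, 0, 12], 6],
    [[0, 0, 12], 6],
    [[0, 0, 12], 6],
    [[0, 0, 12], 6],
    [[0, 0, 12], 6],
    [[0, 0, 12], 0],
    [[0, 0, 12], 0],
    [[0, 0, 12], 0],
    [[0, 0, 0], 0],
    [[0, 0, 0], 0],
    [[0, 0, 0], 0]
  ]
}}

```text
time_s: 6.38
eef_pos: [0.4629, 0.1901, 0.1474]
ee_rot: [0.0, 0.351, 0.936, 0.0]
contact_force: [0.4, 0.4, -0.2]
finger_gap: 0.0879
gripper_force: 0.0
```

Request:
{"op": "arm_command", "data": {
  "plan": [
    [[0, 0, 0], 0],
    [[0, 0, 0], 0],
    [[0, 0, 0], 0],
    [[0, 0, 0], 0],
    [[0, 0, 0], 0],
    [[0, 0, 0], 0],
    [[0, 0, 0], 0],
    [[0, 0, 0], 0]
  ],
  "gripper": 1
}}

```text
time_s: 7.05
eef_pos: [0.4623, 0.19, 0.1467]
ee_rot: [-0.0, 0.351, 0.936, 0.0]
contact_force: [0.1, 0.1, -0.4]
finger_gap: 0.0378
gripper_force: 0.0
```

Request:
{"op": "arm_command", "data": {
  "plan": [
    [[0, 0, 0], 0],
    [[0, 0, 0], 0],
    [[0, 0, 0], 0],
    [[0, 0, 0], 0]
  ]
}}

```text
time_s: 7.38
eef_pos: [0.4622, 0.1899, 0.1467]
ee_rot: [-0.0, 0.351, 0.936, -0.0]
contact_force: [-0.7, -1.5, 1.5]
finger_gap: 0.0341
gripper_force: 30.0
```

Gripped with a 34 mm gap and a small side force. I'll turn it counter-clockwise by 60°.

Request:
{"op": "arm_command", "data": {
  "plan": [
    [[0, 0, 0], -5],
    [[0, 0, 0], -5],
    [[0, 0, 0], -5],
    [[0, 0, 0], -5],
    [[0, 0, 0], -5],
    [[0, 0, 0], -5],
    [[0, 0, 0], -5],
    [[0, 0, 0], -5],
    [[0, 0, 0], -5],
    [[0, 0, 0], -5],
    [[0, 0, 0], -5],
    [[0, 0, 0], -5],
    [[0, 0, 0], 0],
    [[0, 0, 0], 0]
  ]
}}

```text
time_s: 8.55
eef_pos: [0.4622, 0.1899, 0.1467]
ee_rot: [-0.0, -0.163, 0.987, 0.0]
contact_force: [-0.9, -1.3, 2.4]
finger_gap: 0.0344
gripper_force: 30.0
```

Request:
{"op": "arm_command", "data": {
  "plan": [
    [[0, 0, 0], 0],
    [[0, 0, 0], 0],
    [[0, 0, 0], 0],
    [[0, 0, 0], 0],
    [[0, 0, 0], 0],
    [[0, 0, -12], 0],
    [[0, 0, -12], 0],
    [[0, 0, -12], 6],
    [[0, 0, -12], 6],
    [[0, 0, -12], 6],
    [[0, 0, -12], 6],
    [[0, 0, -12], 6],
    [[0, 0, -12], 0],
    [[0, 0, 0], 0],
    [[0, 0, 0], 0],
    [[0, 0, 0], 0]
  ],
  "gripper": 0
}}

```text
time_s: 9.88
eef_pos: [0.462, 0.1899, 0.2422]
ee_rot: [-0.0, 0.097, 0.995, -0.0]
contact_force: [-0.1, 0.4, 0.8]
finger_gap: 0.0879
gripper_force: 0.0
```

```bash
python3 - <<'E'
from ptr import *
p,d=snap('wrist','wrist4');print(manip.state()['eef_pos'])
pointer('wrist4',np.array((.463,.19)))
cv2.imwrite('pics/w4c.png',cv2.resize(p[140:250,190:320,::-1],None,fx=5,fy=5,interpolation=cv2.INTER_CUBIC))
E
```

```text
[0.4618489  0.189868   0.24188975]
n 101 line yaw -10.537243 offset mm 0.010405388151389725 span 0.0016020901495270468 0.016081478705142385 mean-dir yaw -13.97777784663069
mark n 9 yaw -10.655035774915929
```

View pics/w4c.png

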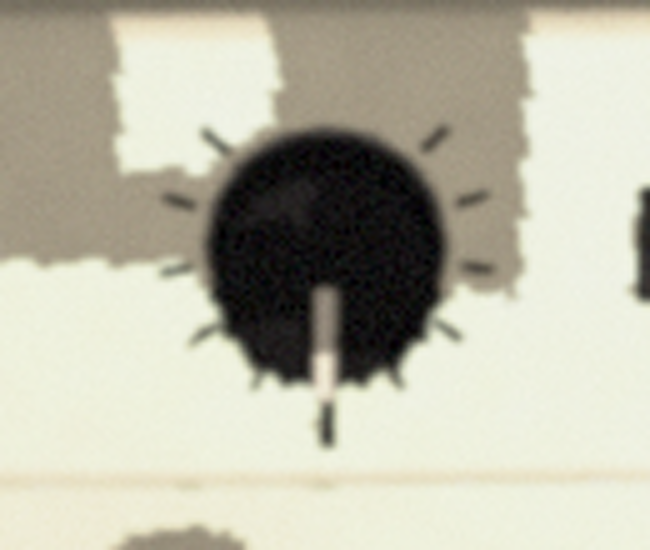

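The crop shows the pointer at (325,300–400), directly over the long mark at (327,425), within about 3°. Now up and across, hovering over the pull grip.

Request:
{"op": "arm_command", "data": {
  "plan": [
    [[0, 0, -24], 0],
    [[0, 0, -24], 0],
    [[0, 0, -24], 0],
    [[0, 0, -24], 0],
    [[0, 0, -24], 0],
    [[0, -23, 0], 0],
    [[0, -23, 0], 0],
    [[0, -23, 0], 0],
    [[0, -23, 0], 0],
    [[0, -21, 0], 0],
    [[-17, 0, 0], 0],
    [[-17, 0, 0], 0],
    [[-17, 0, 0], 0],
    [[-17, 0, 0], 0],
    [[-17, 0, 0], 0],
    [[-17, 0, 0], 0],
    [[-17, 0, 0], 0],
    [[-17, 0, 0], 0],
    [[-17, 0, 0], 0],
    [[-17, 0, 0], 0]
  ]
}}

```text
time_s: 11.6
eef_pos: [0.6078, 0.0462, 0.3612]
ee_rot: [-0.001, 0.097, 0.995, -0.0]
contact_force: [0.9, -0.2, -0.3]
finger_gap: 0.0878
gripper_force: 0.0
```

Request:
{"op": "arm_command", "data": {
  "plan": [
    [[0, 0, 0], 6],
    [[0, 0, 0], 6],
    [[0, 0, 0], 6],
    [[0, 0, 0], 6],
    [[0, 0, 0], 6],
    [[0, 0, 0], 6],
    [[0, 0, 0], 6],
    [[0, 0, 0], 6],
    [[0, 0, 0], 6],
    [[0, 0, 0], 6],
    [[0, 0, 0], 6],
    [[0, 0, 0], 6],
    [[0, 0, 0], 6],
    [[0, 0, 0], 6],
    [[0, 0, 0], 6],
    [[0, 0, 0], 0],
    [[0, 0, 0], 0],
    [[0, 0, 0], 0]
  ]
}}

```text
time_s: 13.1
eef_pos: [0.6072, 0.0463, 0.362]
ee_rot: [-0.0, 0.771, 0.636, -0.0]
contact_force: [0.9, 0.4, -0.6]
finger_gap: 0.0879
gripper_force: 0.0
```

```bash
python3 - <<'E'
from h import *
np.set_printoptions(precision=4,suppress=True)
p,d=snap('wrist','wrist5');s=manip.state();print(s['time_s'],s['eef_pos'],s['joint_positions'],rot(s['ee_rot']))
E
```

```text
13.15 [0.6073 0.0463 0.3622] [-0.0373  0.3266  1.4089  0.0001  1.4069  0.1542] [[ 0.1904  0.9817 -0.0009]
 [ 0.9817 -0.1904  0.0001]
 [-0.     -0.0009 -1.    ]]
```

View pics/wrist5.png

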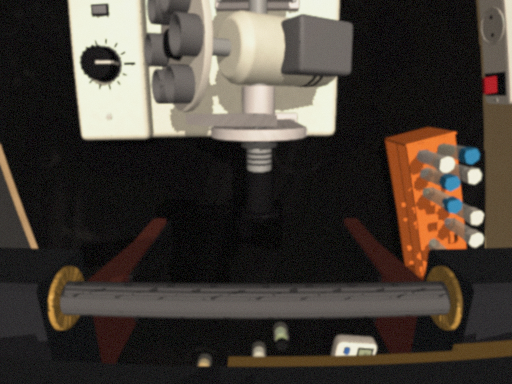

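The view shows the barrel at (259,160), with the black pull knob below it around columns 245–282 and rows 172–245 on the dark worktop. The pointer is still on its mark at upper left. I'll use depth to find the knob.

```bash
python3 - <<'E'
from h import *
np.set_printoptions(precision=4,suppress=True)
f=np.load('wrist5.npz');P=pts('wrist',f)
O=np.array([.632,.1575,0]);a=np.radians(-10.9);X=np.array([np.cos(a),np.sin(a),0]);Y=np.array([-X[1],X[0],0])
r=np.stack([(P-O)@X,(P-O)@Y,P[...,2]],-1)*1000
for v in range(150,255,6):
    m=(r[v,200:320,2]>165)&(r[v,200:320,2]<225)&(f['d'][v,200:320]>0)
    if m.any():
        q=r[v,200:320][m]; u=200+np.nonzero(m)[0]; print(v,u.min(),u.max(),'x',q[:,0].min(),q[:,0].max(),'y',np.median(q[:,1]),'ztop',q[:,2].max())
# same in side view
f=np.load('side0.npz');P=pts('side',f);r=np.stack([(P-O)@X,(P-O)@Y,P[...,2]],-1)*1000
m=(r[...,1]<-85)&(r[...,1]>-145)&(abs(r[...,0])<40)&(abs(r[...,2]-190)<40);q=r[m];print(m.sum(),q.min(0),q.max(0),np.median(q,0))
m&=(r[...,1]<-120);q=r[m];print('flange',m.sum(),q.min(0),q.max(0),q.mean(0))
E
```

```text
150 246 270 x -8.832986002016883 9.450300155065767 y -78.42969081630348 ztop 200.6918156299427
156 247 271 x -8.019024174265686 10.419340017248139 y -82.89718028306966 ztop 199.32005558833725
162 246 271 x -8.876588223604003 10.366558465432256 y -87.48120694631564 ztop 200.12252843674528
168 247 270 x -8.102324176094971 9.58193687398874 y -92.01216507818218 ztop 199.26510405887475
174 245 272 x -9.645563957712044 11.179001989851512 y -96.37658407313529 ztop 200.86027078869856
180 245 272 x -9.732052076255567 11.338196912583355 y -101.04561094699969 ztop 201.28028638270942
186 245 272 x -9.743922163493462 11.413662310429748 y -105.63314658059852 ztop 201.6020434949965
192 245 272 x -9.872110258111311 11.387318758823113 y -110.40475358338335 ztop 201.69830277478306
198 245 272 x -9.881047787082972 11.466399099178512 y -115.07777893080915 ztop 201.19359038666735
204 245 272 x -9.933441298248939 11.540368869275124 y -119.78018585395135 ztop 201.19174367112615
210 240 278 x -13.969663341211113 16.557474468493456 y -125.66019747917717 ztop 201.4437898166403
216 240 277 x -13.819987540099497 15.25422057512453 y -128.16396092089542 ztop 206.27679161864242
222 249 268 x -6.58433990721439 8.01753078568765 y -132.53629461188018 ztop 206.44074346915912
146 [ -16.3055 -137.891   176.0937] [ 14.016  -85.7584 207.6696] [  -2.8726 -133.0311  195.68  ]
flange 108 [ -16.3055 -137.891   176.0937] [  14.016  -127.4457  207.6696] [  -1.1261 -133.7147  192.8794]
```

Knob confirmed: x +0.8 mm, top at z 201 mm (axis about 190), grip y from about −95 to −125 mm. Lowering onto it and closing.

Request:
{"op": "arm_command", "data": {
  "plan": [
    [[1, 4, 0], 0],
    [[0, 0, 13], 0],
    [[0, 0, 14], 0],
    [[0, 0, 14], 0],
    [[0, 0, 14], 0],
    [[0, 0, 14], 0],
    [[0, 0, 14], 0],
    [[0, 0, 14], 0],
    [[0, 0, 14], 0],
    [[0, 0, 0], 0],
    [[0, 0, 0], 0],
    [[0, 0, 0], 0]
  ]
}}

```text
time_s: 14.15
eef_pos: [0.6121, 0.0465, 0.2524]
ee_rot: [0.0, 0.772, 0.635, 0.0]
contact_force: [0.4, -0.2, 0.1]
finger_gap: 0.0876
gripper_force: 0.0
```

Request:
{"op": "arm_command", "data": {
  "plan": [
    [[0, 0, 0], 0],
    [[0, 0, 0], 0],
    [[0, 0, 0], 0],
    [[0, 0, 0], 0],
    [[0, 0, 0], 0],
    [[0, 0, 0], 0],
    [[0, 0, 0], 0],
    [[0, 0, 0], 0],
    [[0, 0, 0], 0],
    [[0, 0, 0], 0],
    [[0, 0, 0], 0],
    [[0, 0, 0], 0],
    [[0, 0, 0], 0],
    [[0, 0, 0], 0],
    [[0, 0, 0], 0]
  ],
  "gripper": 1
}}

```text
time_s: 15.4
eef_pos: [0.6106, 0.0467, 0.2515]
ee_rot: [-0.001, 0.772, 0.635, -0.001]
contact_force: [-6.0, 1.8, 3.4]
finger_gap: 0.0211
gripper_force: 30.0
```

Request:
{"op": "arm_command", "data": {
  "plan": [
    [[-2, 0, 0], 0],
    [[-2, 0, 0], 0],
    [[-2, 0, 0], 0],
    [[-2, 0, 0], 0],
    [[-2, 0, 0], 0],
    [[-2, 0, 0], 0],
    [[-2, 0, 0], 0],
    [[-1, 0, 0], 0],
    [[0, 0, 0], 0],
    [[0, 0, 0], 0],
    [[0, 0, 0], 0]
  ]
}}

```text
time_s: 16.32
eef_pos: [0.6083, 0.0345, 0.2515]
ee_rot: [-0.002, 0.772, 0.635, 0.001]
contact_force: [-3.2, 10.6, 2.0]
finger_gap: 0.0212
gripper_force: 30.0
```

Request:
{"op": "arm_command", "data": {
  "plan": [
    [[-1, 0, 0], 0],
    [[-1, 0, 0], 0],
    [[-1, 0, 0], 0],
    [[0, 0, 0], 0],
    [[0, 0, 0], 0],
    [[0, 0, 0], 0],
    [[0, 0, 0], 0]
  ]
}}

```text
time_s: 16.9
eef_pos: [0.6078, 0.0318, 0.2515]
ee_rot: [-0.002, 0.772, 0.635, 0.002]
contact_force: [-2.1, 11.5, 2.5]
finger_gap: 0.0214
gripper_force: 30.0
```

Fully back now: 15 mm of travel, with force matching the spring. I'll hold while the head sinks.

Request:
{"op": "arm_command", "data": {
  "plan": [
    [[0, 0, 0], 0],
    [[0, 0, 0], 0],
    [[0, 0, 0], 0],
    [[0, 0, 0], 0],
    [[0, 0, 0], 0],
    [[0, 0, 0], 0],
    [[0, 0, 0], 0],
    [[0, 0, 0], 0],
    [[0, 0, 0], 0],
    [[0, 0, 0], 0],
    [[0, 0, 0], 0],
    [[0, 0, 0], 0],
    [[0, 0, 0], 0],
    [[0, 0, 0], 0],
    [[0, 0, 0], 0],
    [[0, 0, 0], 0],
    [[0, 0, 0], 0],
    [[0, 0, 0], 0],
    [[0, 0, 0], 0],
    [[0, 0, 0], 0]
  ]
}}

```text
time_s: 18.57
eef_pos: [0.6077, 0.0319, 0.2515]
ee_rot: [-0.002, 0.772, 0.635, 0.002]
contact_force: [-3.1, 11.9, 1.8]
finger_gap: 0.0214
gripper_force: 30.0
```

Request:
{"op": "arm_command", "data": {
  "plan": [
    [[0, 0, 0], 0],
    [[0, 0, 0], 0],
    [[0, 0, 0], 0],
    [[0, 0, 0], 0],
    [[0, 0, 0], 0],
    [[0, 0, 0], 0],
    [[0, 0, 0], 0],
    [[0, 0, 0], 0],
    [[0, 0, 0], 0],
    [[0, 0, 0], 0],
    [[0, 0, 0], 0],
    [[0, 0, 0], 0],
    [[0, 0, 0], 0],
    [[0, 0, 0], 0],
    [[0, 0, 0], 0],
    [[0, 0, 0], 0],
    [[0, 0, 0], 0],
    [[0, 0, 0], 0],
    [[0, 0, 0], 0],
    [[0, 0, 0], 0]
  ]
}}

```text
time_s: 20.23
eef_pos: [0.6077, 0.0318, 0.2515]
ee_rot: [-0.002, 0.772, 0.635, 0.002]
contact_force: [-3.3, 11.9, 1.3]
finger_gap: 0.0214
gripper_force: 30.0
```

Request:
{"op": "arm_command", "data": {
  "plan": [
    [[0, 0, 0], 0],
    [[0, 0, 0], 0],
    [[0, 0, 0], 0],
    [[0, 0, 0], 0],
    [[0, 0, 0], 0],
    [[0, 0, 0], 0],
    [[0, 0, 0], 0],
    [[0, 0, 0], 0],
    [[0, 0, 0], 0],
    [[0, 0, 0], 0],
    [[0, 0, 0], 0],
    [[0, 0, 0], 0],
    [[0, 0, 0], 0],
    [[0, 0, 0], 0],
    [[0, 0, 0], 0],
    [[0, 0, 0], 0],
    [[0, 0, 0], 0],
    [[0, 0, 0], 0],
    [[0, 0, 0], 0],
    [[0, 0, 0], 0]
  ]
}}

```text
time_s: 21.9
eef_pos: [0.6077, 0.0318, 0.2515]
ee_rot: [-0.002, 0.772, 0.635, 0.002]
contact_force: [-3.5, 11.7, 2.0]
finger_gap: 0.0215
gripper_force: 30.0
```

Request:
{"op": "arm_command", "data": {
  "plan": [
    [[0, 0, 0], 0],
    [[0, 0, 0], 0],
    [[0, 0, 0], 0],
    [[0, 0, 0], 0],
    [[0, 0, 0], 0],
    [[0, 0, 0], 0],
    [[0, 0, 0], 0],
    [[0, 0, 0], 0],
    [[0, 0, 0], 0],
    [[0, 0, 0], 0],
    [[0, 0, 0], 0],
    [[0, 0, 0], 0],
    [[0, 0, 0], 0],
    [[0, 0, 0], 0],
    [[0, 0, 0], 0],
    [[0, 0, 0], 0],
    [[0, 0, 0], 0],
    [[0, 0, 0], 0],
    [[0, 0, 0], 0],
    [[0, 0, 0], 0]
  ]
}}

```text
time_s: 23.57
eef_pos: [0.6078, 0.0318, 0.2516]
ee_rot: [-0.002, 0.772, 0.635, 0.002]
contact_force: [-2.9, 11.0, 1.8]
finger_gap: 0.0217
gripper_force: 30.0
```

```bash
python3 - <<'E'
from h import *
p,d=snap('wrist','wrist6');q,_=snap('scene','scene6');t,_=snap('side','side6')
c=lambda im:cv2.resize(im[:,:,::-1],(400,300))
cv2.imwrite('pics/final.png',np.vstack([np.hstack([c(p),c(t)]),np.hstack([c(q),c(t[130:250,170:330])])]))
# disc level check: plane fit of white disc / cups in rotator frame
f=np.load('wrist6.npz');P=pts('wrist',f)
O=np.array([.632,.1575,0]);a=np.radians(-10.9);X=np.array([np.cos(a),np.sin(a),0]);Y=np.array([-X[1],X[0],0])
r=np.stack([(P-O)@X,(P-O)@Y,P[...,2]],-1)*1000
m=(abs(r[...,1])<55)&(abs(r[...,0])<60)&(r[...,2]>195)&(r[...,2]<240)&(f['d']>0);q=r[m];print(m.sum(),np.histogram(q[:,2],range(195,241,3)))
k=q[abs(q[:,2]-207)<6]; print(len(k), np.linalg.lstsq(np.c_[k[:,:2],np.ones(len(k))],k[:,2],rcond=None)[0] if len(k)>20 else '')
print(manip.state()['time_s'])
E
```

```text
15897 (array([ 129,  393,  117, 5402, 6649,  368,  378,  406, 1647,  408,    0,
          0,    0,    0,    0]), array([195, 198, 201, 204, 207, 210, 213, 216, 219, 222, 225, 228, 231,
       234, 237, 240]))
12536 [-2.17758827e-04  4.26520793e-02  2.08644678e+02]
23.7167
```

View pics/final.png

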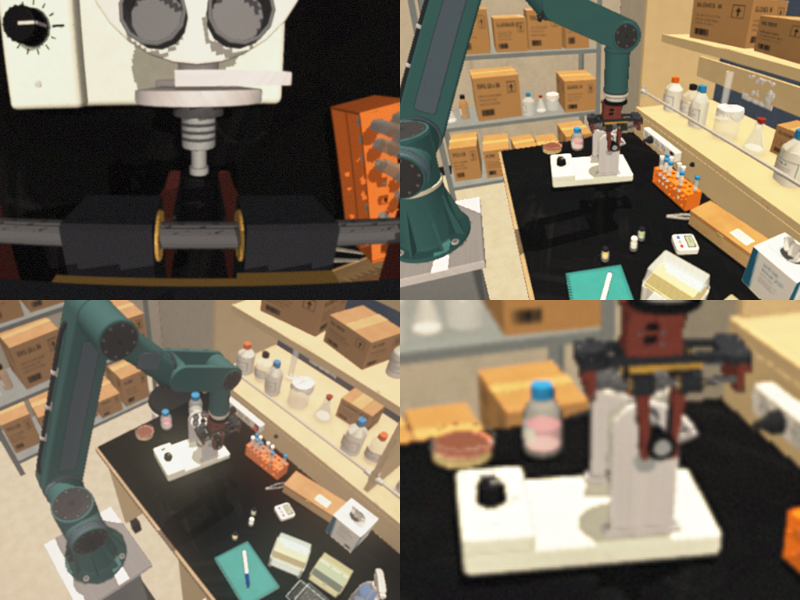

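The picture shows the disc level at z about 207 mm with no slope across the tilt axis, and the pull knob held with the plunger rod drawn out. The pointer is on its mark and the vials and bottle are untouched.

```bash
python3 -c "
from bench import manip
print(manip.job_done())"
```

```text
the job is handed in; nothing more can be done
None
```

The job is handed in: the speed knob is on the long middle mark, the plunger is held fully back (about 15 mm), and the head has swung down so the disc lies level; the vials and bottle were not touched.

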